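# Set the address switches of the stall's lamp controller

## Robot

A 7-joint arm with a two-finger parallel gripper is mounted at the origin on a cart in front of the work surface, level with it; the furniture and walls round the work are solid. World frame = base frame: x ahead of the robot, y to its left, z up, the work surface at z = 0. Lengths are in mm, angles in rad, forces in N, time in s.
With the tool pointing down it reaches from about 425 to 1025 mm from the base axis. Payload 3.6 kg.
Tool frame: the origin (TCP) lies on the centre line of the jaws, within the pads' length; the fingertips stand 22 mm ahead of it and the grasp point (between the pads) lies 3 mm ahead of it (tip_reach is the distance from the TCP to the fingertips, in mm); z points along the fingers, y is the line along which they close (so a half turn about z gives the same grasp; the last joint's range is limited). The gripper opens to 85 mm and grips with 20 to 120 N. Pads are 22 mm wide; open, the fingers measure 114 mm over their backs; the gripper's body (76 mm by 85 mm) begins 54 mm behind the grasp point. The pads swing forward as they close: fully open they stand 13 mm farther back than shut.
Start: joints at [1.087, 0.591, 0.048, 1.609, -0.033, 0.943, -0.034], TCP at [276.175, -670.341, 253.302] pointing down, gripper open.
Joint ranges: [-2.69, 2.69], [-0.47, 2.24], [-1.27, 1.36], [0.19, 2.51], [-1.53, 4.68], [0.08, 2.07], [-3.09, 3.09]. Speed limits (rad/s): [2.57, 2.57, 3.14, 3.14, 3.14, 3.14, 3.14].

## Interface

Orientations are given as [roll, pitch, yaw] about the fixed x, y, z axes, in that order (R = Rz(yaw) Ry(pitch) Rx(roll)).
In Python, from bench import state, read_camera, hand_in, cut_out, tip_reach gives the robot as it stands. The module is installed in compiled form; this text tells all that it offers.
- The arm moves only by the shell command python3 -m pendant 'ROWS' [FORCE]. ROWS is text: rows parted by semicolons, each of 7 numbers parted by spaces: the shift along the tool's x, y, z in cm, then the turn, a rotation vector about the tool's x, y, z in rad, then the closure, from -1 (fully open) to 1 (shut). In form: tx ty tz wx wy wz claw; .... A call has 1 to 5 rows; each row shifts and turns the commanded pose from where the row before left it, along the tool's axes as they then stand; what a row does not reach is not made up. A row lasts 1/10 s, in which the tool goes at most 50 mm and 8.59 degrees, less where a joint would pass 70% of its speed; a pose out of reach is approached as far as the arm can. A call with a gripper value outside its range is refused whole. The fingers move at their own pace and stop on an object; FORCE is the grip in N (left out, the last holds). Time passes only in rows, so rows that do not move let the fingers close. It gives the time, the measured TCP pose, the force, the opening and the grip force at its end, in the units of the state.
- state(): the state, without advancing time (a new reading comes with each control period).
- read_camera(name): name is "scene" or "side" or "wrist"; returns a dict with "img" (420x560x3 uint8, red, green, blue), "mtx" (3x3 intrinsics, pixels), "R" (3x3) and "t" (3): a world point X has camera coordinates R X + t. Camera axes: x right, y down, z forward; pixel columns grow to the right and rows downward; lengths in mm; the calibration is good to about 2 mm. A picture is of the moment at which its call begins. There is no depth.
- hand_in(): hands the job in; it is judged then, once.
Trained networks look in the newest picture that a camera, given by its name, has taken for a name from the list of things; names that differ only in an ending like _2 or _b are one class to them, and where a whole thing is asked for, a point or a joint stands for the part that bears it (a point fixed in the world has none). Each returns a list of dicts, best first, with "conf" (0 to 1); they miss things now and then, are a little off and sometimes report something else, mostly with a low value. They report only what shows in the picture. A call takes as long as a camera call.
- cut_out(camera, target): "region" (420x560 bool, what is visible of it) and "centre" ([column, row] in pixels, amid what is visible of it).
The state is a dict: "t": time; "joint_positions": joint angles; "joint_velocities": joint speeds; "effort": joint torques, N m; "tcp_pos": TCP position; "tcp_rot": TCP orientation; "force": force on the tool from outside, world axes, zero at the start; "moment": the same for the moment, N m; "grip_width": finger opening in mm; "grip_force": force on a finger pad.
Only numpy, scipy, OpenCV 4.12 (cv2) and the standard library are available. Lean on these libraries where they do the work, as an engineer would, in place of code of your own. Each camera call takes 0.05 s, during which the arm holds its last target. There are 200 camera calls.

## Task

Set the four switches of the blue lamp controller to its address: from left to right as you face it, on, off, off, on. On means leaning to the back, towards the green line; off means leaning to the front, towards you. Do not touch the orange fan controller.

Things in the scene. Friction and masses are not known exactly. Their poses are not given: they have to be found in the camera images.
- lamp_box: blue lamp controller, 70 mm deep (x) by 176 mm wide (y), fixed to the counter; its black switch plate's top is 32 mm above the counter. Origin: centre of its underside; x points to its back (away from the robot, yaw within 0.2 rad), y left, z up. On the plate's middle line (x = 0) stand four white levers at y = +57, +19, -19, -57 mm. The green line along the plate's back edge is the on side
- fan_box: the orange fan controller, the same in shape, size and axes as the blue one, fixed to the counter beside it (either may be on the left); not to be touched. At the right end of the counter stands an open green cash box whose lid reaches 0.2 m above the counter: pass over it
- lamp_box_sw1 (a joint): angle of the blue controller's lever number 1 (leftmost seen from the robot), 57 mm along +y from the box's middle: -0.5 rad is off (leans to the front), +0.5 on (leans to the back), 0 upright. Lever 10 mm thick (x), 14 wide (y), 40 long from its pivot on the plate's top; leaning, its tip is 19 mm off the middle line and 67 mm above the counter. Pushed past upright (under 1 N) it tips over by itself
- lamp_box_sw2 (a joint): angle of the blue controller's lever number 2 from the left, 19 mm along +y from the box's middle: -0.5 rad is off (leans to the front), +0.5 on (leans to the back), 0 upright. Lever 10 mm thick (x), 14 wide (y), 40 long from its pivot on the plate's top; leaning, its tip is 19 mm off the middle line and 67 mm above the counter. Pushed past upright (under 1 N) it tips over by itself
- lamp_box_sw3 (a joint): angle of the blue controller's lever number 3 from the left, 19 mm along -y from the box's middle: -0.5 rad is off (leans to the front), +0.5 on (leans to the back), 0 upright. Lever 10 mm thick (x), 14 wide (y), 40 long from its pivot on the plate's top; leaning, its tip is 19 mm off the middle line and 67 mm above the counter. Pushed past upright (under 1 N) it tips over by itself
- lamp_box_sw4 (a joint): angle of the blue controller's lever number 4 (rightmost), 57 mm along -y from the box's middle: -0.5 rad is off (leans to the front), +0.5 on (leans to the back), 0 upright. Lever 10 mm thick (x), 14 wide (y), 40 long from its pivot on the plate's top; leaning, its tip is 19 mm off the middle line and 67 mm above the counter. Pushed past upright (under 1 N) it tips over by itself

How it is judged:
By the outcome, as a careful person would: the job done as asked, in the order asked, and still so for the second after the job is handed in, with the robot touching nothing.
It also fails if it takes over 40 s, if anything falls off the work surface, if the arm or the gripper's body presses on something with over 40 N, if the wrist force passes 120 N, or if a joint passes its speed limit or range.

## Working session

There is one attempt and no reset: what is moved stays moved. The work goes in short steps, Python scripts to look and compute and a shell command to move; the robot and the scene stay as the last step left them, time stands still between calls to the robot, and variables do not carry over. Pictures are saved under pics/ and viewed, at most 10 in all, crops included, and the job is handed in when it is done.

```bash
mkdir -p pics; cat > h.py <<'E'
import numpy as np, cv2
from bench import *
def snap(n,f):
    c=read_camera(n); cv2.imwrite('pics/'+f,c['img'][:,:,::-1]); return c
def ray(c,uv,z):
    R,t,K=map(np.array,(c['R'],c['t'],c['mtx']))
    d=R.T@np.linalg.inv(K)@np.array([uv[0],uv[1],1.]); o=-R.T@t
    return o+d*(z-o[2])/d[2]
def proj(c,X):
    p=np.array(c['mtx'])@(np.array(c['R'])@np.array(X,float)+np.array(c['t'])); return p[:2]/p[2]
E
python3 - <<'E'
from h import *
np.set_printoptions(precision=3,suppress=True)
s=state(); print(s)
for n in ('scene','side'):
    c=snap(n,n+'1.png'); print(n,-np.array(c['R']).T@c['t'])
    for k in ('lamp_box','fan_box','lamp_box_sw1'):
        for d in cut_out(n,k)[:4]: print(k,d['conf'],d['centre'],d['region'].sum(),ray(c,d['centre'],32))
E
```

```text
{'t': 0.0, 'joint_positions': array([ 1.086,  0.592,  0.048,  1.61 , -0.033,  0.943, -0.034]), 'joint_velocities': array([ 0.   , -0.001,  0.001, -0.001,  0.001, -0.001,  0.   ]), 'effort': array([  0.002, -54.87 ,   1.547, -19.813,   0.009,   0.009,   0.   ]), 'tcp_pos': array([ 275.9  , -669.59 ,  252.147]), 'tcp_rot': array([-3.139,  0.   ,  0.391]), 'force': array([0.58 , 0.238, 0.77 ]), 'moment': array([-0.008,  0.015,  0.049]), 'grip_force': 0.0, 'grip_width': 85.24551075589744}
scene [140.645 458.053 699.113]
lamp_box 0.86 [219.2, 287.2] 3781 [479.819 215.534  32.   ]
fan_box 0.74 [330.0, 184.7] 2209 [ 480.593 -122.329   32.   ]
lamp_box_sw1 0.73 [239.0, 248.8] 187 [511.593 131.686  32.   ]
lamp_box_sw1 0.71 [190.2, 291.2] 146 [512.89  254.373  32.   ]
lamp_box_sw1 0.6 [233.1, 270.4] 79 [485.866 174.086  32.   ]
lamp_box_sw1 0.51 [209.2, 274.1] 188 [513.333 208.019  32.   ]
side [ 131.819 -600.716  494.363]
lamp_box 0.66 [237.8, 172.5] 1805 [480.937 183.96   32.   ]
fan_box 0.8 [334.9, 256.3] 4038 [ 485.778 -160.48    32.   ]
lamp_box_sw1 0.58 [237.4, 156.0] 64 [516.186 257.074  32.   ]
lamp_box_sw1 0.49 [234.8, 167.8] 91 [485.122 207.391  32.   ]
lamp_box_sw1 0.39 [228.7, 153.4] 121 [505.135 281.078  32.   ]
```

```bash
python3 -c "
import cv2
a=cv2.imread('pics/scene1.png');b=cv2.imread('pics/side1.png')
cv2.imwrite('pics/a1.png',cv2.resize(a[200:350,130:330],None,fx=4,fy=4,interpolation=2))
cv2.imwrite('pics/b1.png',b)"
```

```text
(no output)
```

View pics/a1.png

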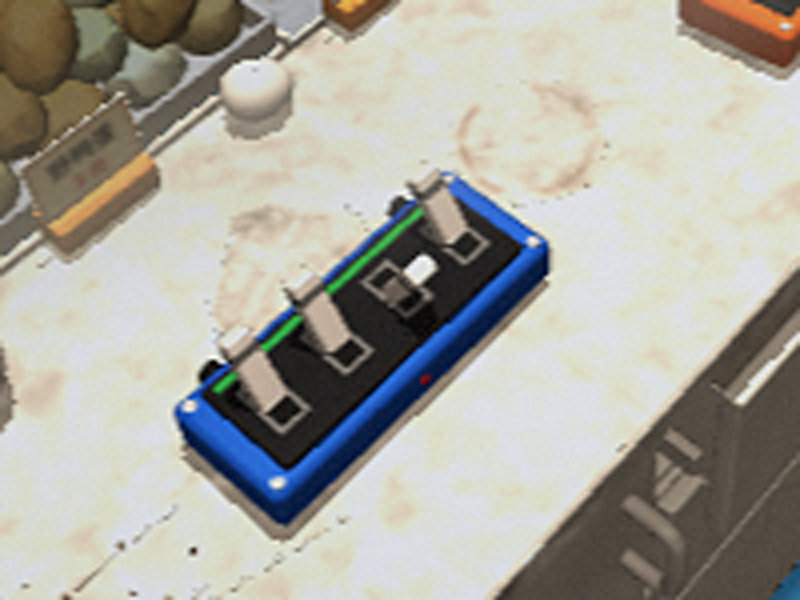

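View pics/scene1.png

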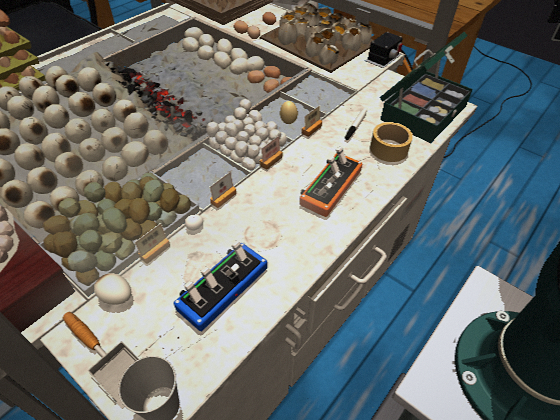

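View pics/side1.png

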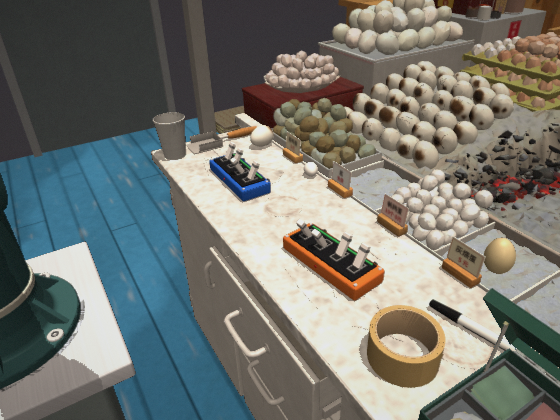

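Levers 1, 2 and 4 (crop: 265,380; 325,320; 450,220) are on (back), and lever 3 (405,280) is off. Only lever 2 needs flipping. I'll fit the box pose from its screws and the levers.

```bash
python3 - <<'E'
from h import *
from scipy.optimize import least_squares
np.set_printoptions(precision=3,suppress=True)
c=read_camera('scene')
g=lambda u:(130+u[0]/4,200+u[1]/4)
s=[ray(c,g(u),32) for u in [(188,405),(278,482),(532,241),(447,178)]]  # BL FL FR BR
print(np.array(s)); m=np.mean(s,0); v=(s[0]+s[1]-s[2]-s[3])[:2]/2
print('centre',m,'yaw',np.arctan2(-v[0],v[1]))
p=[ray(c,g(u),32) for u in [(285,411),(348,351),(468,244)]]; print('lever bases',np.array(p))
q=m[:2]
# outline fit with both cameras' regions
from cv2 import convexHull
obs=[]
for n in ('scene','side'):
    cc=read_camera(n); d=cut_out(n,'lamp_box')[0]
    obs.append((cc,d['region']))
def cost(p):
    x,y,a=p; e=0
    for cc,reg in obs:
        P=[]
        for dx in(-35,35):
            for dy in(-88,88):
                for z in(0,32): P.append(proj(cc,(x+dx*np.cos(a)-dy*np.sin(a),y+dx*np.sin(a)+dy*np.cos(a),z)))
        im=np.zeros((420,560),np.uint8); cv2.fillConvexPoly(im,cv2.convexHull((np.array(P)*16).round().astype(np.int32)),1,shift=4)
        e+=((im>0)^reg).sum()/reg.sum()
    return e
from scipy.optimize import minimize
for z in [(q[0],q[1],np.arctan2(-v[0],v[1]))]:
    r=minimize(cost,z,method='Nelder-Mead',options=dict(initial_simplex=[np.array(z)+d for d in ([0,0,0],[8,0,0],[0,8,0],[0,0,.06])])); print(r.x,r.fun)
# cash box
for u in [(382,110),(475,105),(450,40)]: print(ray(c,u,0)[:2],ray(c,u,200)[:2])
print('egg',ray(c,(194,226),0))
E
```

```text
[[515.318 282.587  32.   ]
 [458.832 282.181  32.   ]
 [459.132 121.665  32.   ]
 [514.666 120.854  32.   ]]
centre [486.987 201.822  32.   ] yaw -0.0010953818979785317
lever bases [[481.226 257.41   32.   ]
 [481.984 218.855  32.   ]
 [480.728 142.33   32.   ]]
[492.211 204.195  -0.025] 0.3113922066160832
[ 557.656 -477.975] [ 438.359 -210.2  ]
[ 373.015 -669.779] [ 306.539 -347.133]
[ 592.154 -972.628] [ 462.988 -563.343]
egg [641.57  134.524   0.   ]
```

```bash
python3 -m pendant '0 0 -2 0 0 0.13 1;0 0 -2 0 0 0.13 1;0 0 -1 0 0 0.13 1;0 0 0 0 0 0 1;0 0 0 0 0 0 1' && python3 -m pendant '2 -3.7 0 0 0 0 1;2 -3.7 0 0 0 0 1;2 -3.7 0 0 0 0 1;2 -3.7 0 0 0 0 1;2 -3.7 0 0 0 0 1' && python3 -m pendant '2 -3.7 0 0 0 0 1;2 -3.7 0 0 0 0 1;2 -3.7 0 0 0 0 1;2 -3.7 0 0 0 0 1;2 -3.7 0 0 0 0 1'
```

```text
t: 1.15
tcp_pos: [276.3, -670.1, 303.0]
tcp_rot: [-3.141, 0.0, 0.004]
force: [-0.2, 0.3, -0.7]
grip_width: 12.2
grip_force: 0.0
t: 1.65
tcp_pos: [376.2, -483.1, 302.1]
tcp_rot: [-3.14, 0.001, 0.003]
force: [1.3, -0.1, 0.8]
grip_width: -0.3
grip_force: 0.0
t: 2.15
tcp_pos: [475.8, -298.2, 302.4]
tcp_rot: [-3.141, 0.002, 0.003]
force: [1.8, -0.0, -0.2]
grip_width: -0.0
grip_force: 0.0
```

```bash
python3 -m pendant '.5 -4.3 0 0 0 0 1;.5 -4.3 0 0 0 0 1;.5 -4.3 0 0 0 0 1;.5 -4.3 0 0 0 0 1;.5 -4.3 0 0 0 0 1' && python3 -m pendant '.5 -4.3 0 0 0 0 1;.5 -4.3 0 0 0 0 1;.5 -4.3 0 0 0 0 1;.5 -4.3 0 0 0 0 1;.5 -4.3 0 0 0 0 1' && python3 -m pendant '.5 -4.3 0 0 0 0 1;.5 -4.3 0 0 0 0 1;0 0 4 0 0 0 1;0 0 4 0 0 0 1;0 0 0 0 0 0 1'
python3 - <<'E'
from h import *
c=snap('wrist','w1.png')
for d in cut_out('wrist','lamp_box_sw2')[:4]: print(d['conf'],d['centre'])
def P(x,y,z): return proj(c,(487+x,201.5+y,z)).round()
print([P(0,y,32) for y in(57,19,-19,-57)],P(35,88,32),P(35,-88,32))
E
```

```text
t: 2.65
tcp_pos: [499.9, -83.3, 302.5]
tcp_rot: [-3.142, 0.002, 0.003]
force: [0.2, 0.7, -0.5]
grip_width: -0.2
grip_force: 0.0
t: 3.15
tcp_pos: [524.8, 131.3, 302.4]
tcp_rot: [3.141, 0.002, 0.003]
force: [0.6, -0.9, 0.1]
grip_width: 0.1
grip_force: 0.0
t: 3.65
tcp_pos: [531.0, 214.2, 217.7]
tcp_rot: [3.136, 0.012, 0.004]
force: [-0.1, -0.3, 0.2]
grip_width: -0.2
grip_force: 0.0
0.84 [232.8, 226.8]
0.81 [315.2, 249.3]
0.7 [355.8, 231.4]
0.66 [273.0, 226.3]
[array([237., 234.]), array([275., 234.]), array([313., 234.]), array([352., 234.])] [203. 200.] [386. 200.]
```

View pics/w1.png

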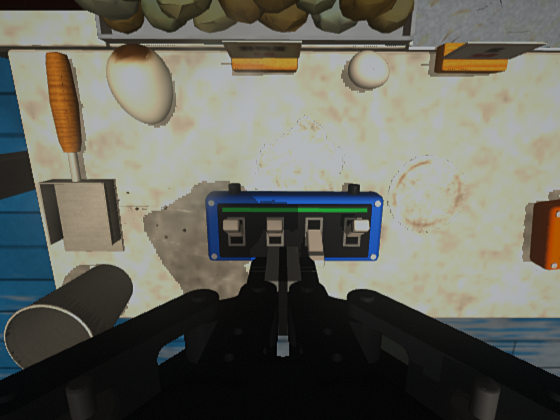

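The wrist view confirms it: levers sit at columns 233, 273, 315 and 356, and only number 3 (315,240) leans forward. I'll come down behind lever 2.

```bash
python3 -m pendant '.6 -.6 3 0 0 0 1;0 0 4 0 0 0 1;0 0 3 0 0 0 1;0 0 2 0 0 0 1;0 0 0 0 0 0 1' && python3 -m pendant '0 0 1.5 0 0 0 1;0 0 0.7 0 0 0 1;0 0 0 0 0 0 1;0 0 0 0 0 0 1'
python3 - <<'E'
from h import *
c=snap('scene','s2.png')['img']; cv2.imwrite('pics/s2c.png',cv2.resize(c[200:350,130:330,::-1],None,fx=4,fy=4,interpolation=2))
E
```

```text
t: 4.25
tcp_pos: [541.4, 221.4, 102.8]
tcp_rot: [3.141, 0.002, 0.001]
force: [0.1, -0.2, 1.2]
grip_width: 0.0
grip_force: 0.0
t: 4.65
tcp_pos: [541.8, 222.0, 81.9]
tcp_rot: [-3.141, -0.001, 0.001]
force: [-0.2, -0.4, 1.2]
grip_width: 0.0
grip_force: 0.0
```

View pics/s2c.png

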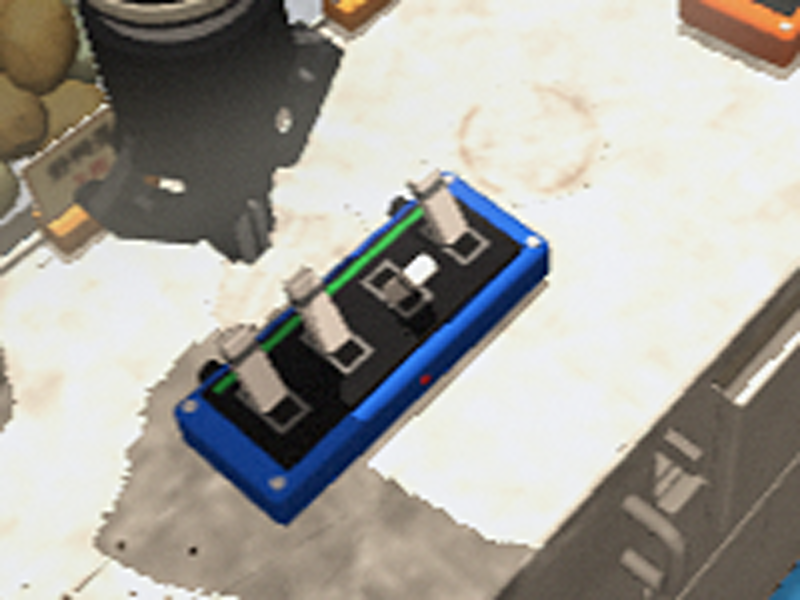

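The closed fingertips (crop 255,240) stand behind lever 2 with nothing touched. Now I'll lower them 9 mm and pull forward.

```bash
python3 -m pendant '0 0 .9 0 0 0 1;-1 0 0 0 0 0 1;-.7 0 0 0 0 0 1;-.7 0 0 0 0 0 1;0 0 0 0 0 0 1' && python3 -m pendant '-.7 0 0 0 0 0 1;-.7 0 0 0 0 0 1;-.7 0 0 0 0 0 1;0 0 0 0 0 0 1;0 0 0 0 0 0 1' 
python3 - <<'E'
from h import *
c=snap('scene','s3.png')['img']; cv2.imwrite('pics/s3c.png',cv2.resize(c[200:350,130:330,::-1],None,fx=4,fy=4,interpolation=2))
E
```

```text
t: 5.2
tcp_pos: [515.5, 222.0, 72.3]
tcp_rot: [3.141, 0.002, 0.002]
force: [0.5, 0.9, -0.2]
grip_width: -0.3
grip_force: 0.0
t: 5.7
tcp_pos: [496.1, 221.9, 72.3]
tcp_rot: [3.141, 0.0, 0.001]
force: [0.7, 0.4, 0.8]
grip_width: -0.1
grip_force: 0.0
```

View pics/s3c.png

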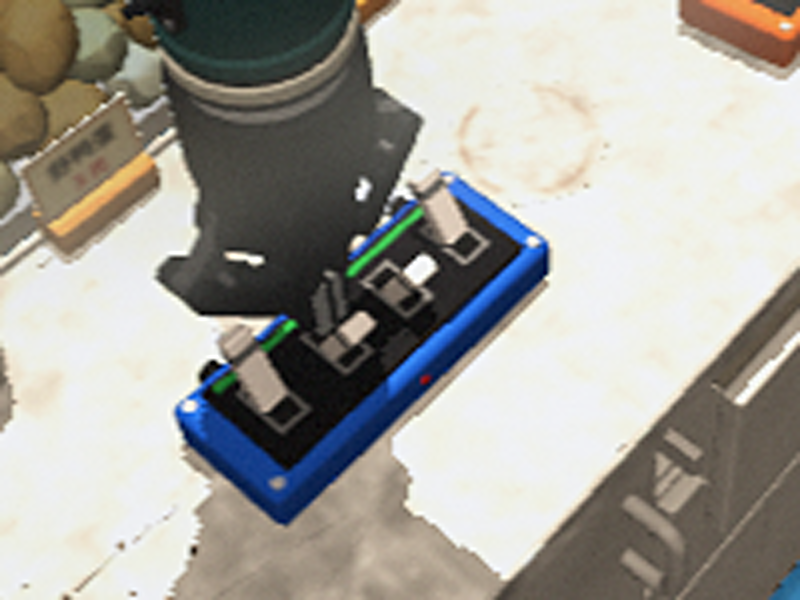

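Lever 2 (crop 350,330) now leans to the front, and the others are unchanged. I'll back off a little and rise.

```bash
python3 -m pendant '.8 0 0 0 0 0 1;0 0 -2 0 0 0 1;0 0 -4 0 0 0 1;0 0 -4 0 0 0 1;0 0 -4 0 0 0 1' && python3 -m pendant '0 0 -4 0 0 0 1;0 0 0 0 0 0 1;0 0 0 0 0 0 1;0 0 0 0 0 0 1'
python3 - <<'E'
from h import *
c=snap('scene','s4.png')['img']; cv2.imwrite('pics/s4c.png',cv2.resize(c[200:350,130:330,::-1],None,fx=4,fy=4,interpolation=2))
E
```

```text
t: 6.25
tcp_pos: [505.0, 221.6, 213.7]
tcp_rot: [3.142, 0.0, 0.0]
force: [0.3, 1.5, -0.1]
grip_width: -0.1
grip_force: 0.0
t: 6.65
tcp_pos: [503.9, 221.2, 251.2]
tcp_rot: [3.14, 0.002, 0.0]
force: [0.8, -0.5, -0.2]
grip_width: 0.2
grip_force: 0.0
```

View pics/s4c.png

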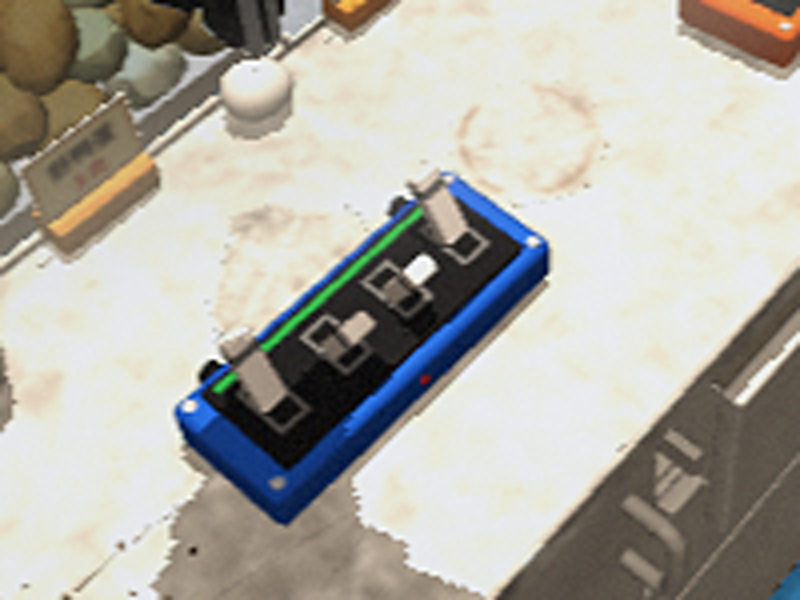

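The levers now read on (255,375), off (345,330), off (410,275), on (450,215), and the arm is clear.

```bash
python3 -c "
from bench import hand_in
print(hand_in())"
```

```text
the job is handed in; nothing more can be done
None
```

The blue lamp controller's switches read on, off, off, on from left to right in the final camera picture; only lever 2 needed flipping, the orange fan controller was not touched, and the job was handed in at about 7 s.

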